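# Put the checked brush away and show the spatula to the check camera

### The arm

A 6-joint arm with a two-finger parallel gripper is mounted at the origin on a cart in front of the work surface, level with it; the furniture and walls round the work are solid. World frame = base frame: x ahead of the robot, y to its left, z up, the work surface at z = 0. Lengths are in mm, angles in rad, forces in N, time in s.
With the tool pointing down it reaches from about 400 to 825 mm from the base axis. Payload 7 kg.
Tool frame: the origin (TCP) lies midway between the tips of the shut fingers; the grasp point (between the pads) lies 19 mm behind it; z points along the fingers, y is the line along which they close (so a half turn about z gives the same grasp; the last joint's range is limited). The gripper opens to 85 mm and grips with 20 to 120 N. Pads are 22 mm wide; open, the fingers measure 114 mm over their backs; the gripper's body (76 mm by 85 mm) begins 54 mm behind the grasp point. The pads swing forward as they close: fully open they stand 13 mm farther back than shut.
Start: joints at [-0.829, 0.359, 0.012, 0, -1.224, -0.288], TCP at [295.881, -606.671, 207.502] pointing down, gripper open.
Joint ranges: [-3.07, 3.07], [-1.43, 2.12], [-1.02, 1.25], [-3.03, 1.67], [-3.05, -0], [-3.03, 3.03]. Speed limits (rad/s): [2.39, 2.39, 3.01, 3.14, 3.14, 3.14].

### API

Orientations are given as a 3x3 rotation matrix whose columns are the frame's x, y, z axes.
In Python, from bench import env, grab_frame gives the robot as it stands. The module is installed in compiled form; this text tells all that it offers.
- The arm moves only by the tool step_arm, never from a script. Its argument "targets" is a list of rows, each a list of 4 numbers: the shift along the world's x, y, z in mm, then the turn about the world's z in degrees. In form: [[tx, ty, tz, spin], ...]. A call has 1 to 10 rows; each row shifts and turns the commanded pose from where the row before left it; what a row does not reach is not made up. A row lasts 1/8 s, in which the tool goes at most 62.5 mm and 10.7 degrees, less where a joint would pass 70% of its speed; a pose out of reach is approached as far as the arm can. A call with a gripper value outside its range is refused whole. "claw" is the opening, from 0 (shut) to 1 (fully open), set as the call begins (left out, the last holds). The fingers move at their own pace and stop on an object; "newtons" is the grip in N (left out, the last holds). Time passes only in rows, so rows that do not move let the fingers close. It gives the time, the measured TCP pose, the force, the opening and the grip force at its end, in the units of the state.
- env.state(): the state, without advancing time (a new reading comes with each control period).
- grab_frame(name): name is "scene" or "top" or "wrist"; returns a dict with "pixels" (480x640x3 uint8, red, green, blue), "z_map" (480x640 float32, mm along the optical axis (not along the pixel's ray), 0 where there is no reading), "fx", "fy", "cx", "cy" (pixels), "origin" and "orientation" of the camera in the world. Camera axes: x right, y down, z forward; pixel columns grow to the right and rows downward; lengths in mm; the calibration is good to about 2 mm. A picture is of the moment at which its call begins.
- env.sign_off(): hands the job in; it is judged then, once.
The state is a dict: "time": time; "qpos": joint angles; "dq": joint speeds; "joint_efforts": joint torques, N m; "tool_pos": TCP position; "orientation": TCP orientation; "wrist_force": force on the tool from outside, world axes, zero at the start; "torque": the same for the moment, N m; "grip_width": opening from 0.0 (shut) to 1.0 (fully open); "grip_force": force on a finger pad.
Only numpy, scipy, OpenCV 4.12 (cv2) and the standard library are available. Lean on these libraries where they do the work, as an engineer would, in place of code of your own. Each camera call takes 0.05 s, during which the arm holds its last target. There are 200 camera calls.

### The job

Hygiene check of the decorating tools: the pastry brush has been passed, so lay it flat and straight along its empty cell in the blue tool tray (the cell beside the spatula's, at the tray's yellow-marked end), bristles towards the yellow-marked end, and let go of it there; only then take the spatula out of the tray. Show the underside of its blade to the tilted camera: blade centred in front of the lens at 15 cm, its flat face square to the line of sight, the handle running straight down across the low edge of the camera's face, towards the robot's side. The program finishes while still holding the spatula there, still; drop nothing, and leave the other things where they stand.

Things in the scene. Friction and masses are not known exactly. Their poses are not given: they have to be found in the camera images.
- tool_tray: fixed blue tray, 308 x 222 mm, walls 17 mm high, 4 mm thick, floor 3 mm above the worktop; origin: centre of its underside, x along its length to the end with the yellow strip, z up. Left half (y+): long cell 300 x 110 mm with the spatula, its middle at y = 52 mm. Right half: the brush's empty cell at the yellow-marked end; at the other end a small-parts cell (nozzle, coupler)
- spatula_handle (a point): gripping point on the orange handle of the loose silicone spatula (280 mm long, about 85 g): middle of its length, 8 mm above its underside; handle here 20 mm wide (x), 16 mm high. y points along the handle away from the blade (handle ends 140 mm away), z up out of the upper face. It starts in the long cell, blade at the yellow-marked end
- spatula_blade (a point): centre of the spatula's pale blade (57 mm wide, 96 mm long, 10 mm thick), 92 mm from the gripping point towards -y and 5 mm above the underside; axes as spatula_handle
- spatula: the spatula; origin on its underside, below spatula_handle, same axes
- check_camera: foot of the check camera, fixed on the worktop, 85 x 80 mm, the whole camera about 75 mm high; origin at the centre of its underside, z up
- camera_head: camera head, 66 x 58 mm, lens in a white ring. Origin: centre of the lens face, 62 mm above the worktop; z out of the lens (line of sight), 25 deg from vertical, leaning to the robot's side; x along the face from low to high edge. Blade centre belongs at (0, 0, 150) mm here, spatula z along this z, spatula y (to handle end) along -x; the handle then slopes down towards the robot
- cream_bowl: loose china bowl, 116 mm across, 52 mm high, bystander; origin under its centre
- vanilla_jar: loose spice jar with red cap, 45 mm across, 106 mm high, bystander; origin under its centre
- sugar_canister: loose orange canister with wooden lid, 87 mm square, 100 mm high, bystander; origin under its centre
- nozzle_1: loose steel piping nozzle, 20 mm across, 34 mm high, standing in the tray's small-parts cell, bystander; origin under its centre
- coupler: loose white plastic coupler, 27 mm across, 26 mm high, standing in the tray's small-parts cell, bystander; origin under its centre
- nozzle_3: loose steel piping nozzle, 20 mm across, 34 mm high, standing on the worktop, bystander; origin under its centre
- nozzle_4: another such nozzle on the worktop, bystander; origin under its centre
- brush_cell (a point): centre of the floor of the empty brush cell (165 x 100 mm inside), at (67, -57, 3) mm in the tray's frame; axes as the tray's
- brush_centre (a point): centre of the loose pastry brush lying on the worktop: 140 mm long (x), 20 mm high; round wooden handle 19 mm thick at the grip, 70 mm long, to -x; steel band 42 x 40 mm from x = -5 to 35 mm; bristles 39 mm wide to +x. The point is half-way along, 10 mm above its underside; x to the bristle end, z up
- pastry_brush_grip (a point): where to grip the brush across its handle (y, 19 mm wide): 28 mm from brush_centre towards -x, 10 mm above its underside; same axes
- pastry_brush_tip (a point): end of the brush's bristles, 70 mm from brush_centre towards +x; same axes
- pastry_brush: the pastry brush; origin under its centre, axes as brush_centre
Mind the look-alikes: they are no part of the job. There is more than one size of the pastry_brush; the job needs the larger.

How it is judged (in metres and radians):
On the way, in this order (a step that is already met when the one before it is completed fails the run):
1. the pastry brush lies flat along its cell, bristles at the yellow-marked end, let go of, while the spatula still lies in the tray (x of brush_centre in the frame of brush_cell between -0.025 and 0.025 m and y of brush_centre in the frame of brush_cell between -0.035 and 0.035 m and z of brush_centre in the frame of brush_cell between 0.002 and 0.018 m and angle between the x axis of brush_centre and the x axis of tool_tray, either way round below 0.3 rad and angle between brush_centre's own z axis and vertical below 0.25 rad and x of pastry_brush_tip in the frame of brush_cell above 0.01 m and contact force between the fingers and pastry_brush below 0.05 N and linear speed of pastry_brush below 0.03 m/s and height (world z) of each of spatula_handle, spatula_blade below 0.025 m), for 0.2 s.
2. the spatula is held still before the lens as asked (x of spatula_blade in the frame of camera_head between -0.025 and 0.025 m and y of spatula_blade in the frame of camera_head between -0.025 and 0.025 m and z of spatula_blade in the frame of camera_head between 0.125 and 0.175 m and angle between the z axis of spatula_handle and the z axis of camera_head, either way round below 0.23 rad and angle between the y axis of spatula_handle and the x axis of camera_head, either way round below 0.26 rad and x of spatula_handle in the frame of camera_head below -0.04 m and angle between spatula_handle's own z axis and vertical below 0.8 rad and contact force between the fingers and spatula above 1 N and linear speed of spatula below 0.03 m/s and angular speed of spatula below 0.2 rad/s and contact force between spatula and check_camera below 0.05 N and contact force between spatula and tool_tray below 0.05 N), for 0.2 s.
At the end, for the whole second after the job is handed in: Spatula held still by the fingers alone: blade centre within 25 mm of the line of sight (each way) and 125-175 mm from the lens, face square within 13 deg, handle over the low edge within 15 deg. Brush free, flat in its cell within 25 mm along, 35 mm across, 17 deg; bristles at the yellow mark (all of step 2 and x of brush_centre in the frame of brush_cell between -0.025 and 0.025 m and y of brush_centre in the frame of brush_cell between -0.035 and 0.035 m and z of brush_centre in the frame of brush_cell between 0.002 and 0.018 m and angle between the x axis of brush_centre and the x axis of tool_tray, either way round below 0.3 rad and angle between brush_centre's own z axis and vertical below 0.25 rad and x of pastry_brush_tip in the frame of brush_cell above 0.01 m and contact force between the fingers and pastry_brush below 0.05 N and linear speed of pastry_brush below 0.03 m/s); the arm keeps its last pose, push and grip.
It fails at once if a bystander is moved by more than 25 mm (distance of any of cream_bowl, vanilla_jar, sugar_canister, nozzle_1, coupler, nozzle_3, nozzle_4 from where it was at the start of the episode above 0.025 m).
It fails at once if the pastry brush is dropped: out of the fingers with its middle 5 cm or more above the worktop (height (world z) of brush_centre above 0.05 m and contact force between the fingers and pastry_brush below 0.01 N).
It fails at once if the spatula is dropped: out of the fingers with its middle 5 cm or more above the worktop (height (world z) of spatula_handle above 0.05 m and contact force between the fingers and spatula below 0.01 N).
It also fails if it takes over 64 s, if anything falls off the work surface, if the arm or the gripper's body presses on something with over 40 N, if the wrist force passes 120 N, or if a joint passes its speed limit or range.

## Working session

There is one attempt and no reset: what is moved stays moved. The work goes in short steps, Python scripts to look and compute and a tool call to move; the robot and the scene stay as the last step left them, time stands still between calls to the robot, and variables do not carry over. Pictures are saved under pics/ and viewed, at most 10 in all, crops included, and the job is handed in when it is done.

Besides the shell and the picture viewer there is one more tool, called as name(argument=value, ...), one argument or row to a line, values as JSON. step_arm: Moves the arm, as the interface text tells. Its arguments: {"type":"object","properties":{"targets":{"type":"array"},"claw":{"type":"number"},"newtons":{"type":"number"}},"required":["targets"]}

```bash
mkdir -p pics; cat > h.py <<'E'
import numpy as np, cv2
from bench import env, grab_frame
def save(f,n): cv2.imwrite(f'pics/{n}.png',f['pixels'][:,:,::-1])
def cloud(f):
    z=f['z_map'].astype(float);v,u=np.mgrid[:480,:640]
    P=np.stack([(u-f['cx'])/f['fx']*z,(v-f['cy'])/f['fy']*z,z],-1)
    return P@np.array(f['orientation']).T+np.array(f['origin'])
def ray(f,u,v,h):
    d=np.array(f['orientation'])@np.array([(u-f['cx'])/f['fx'],(v-f['cy'])/f['fy'],1]);o=np.array(f['origin'])
    return o+d*(h-o[2])/d[2]
E
python3 - <<'E'
from h import *
for n in ('top','scene'):
    f=grab_frame(n); save(f,n+'0'); print(n,f['origin'],f['fx'],np.round(f['orientation'],3).tolist()); np.savez(n+'0.npz',**f)
print(env.state())
E
```

```text
top [-471.56397053  284.55914926 1538.32358854] 623.3791200638109 [[-0.327, -0.754, 0.569], [-0.945, 0.267, -0.188], [-0.01, -0.599, -0.8]]
scene [ -4.53093498 948.33465072 864.5698924 ] 595.5593376063707 [[-0.861, -0.301, 0.411], [-0.509, 0.484, -0.711], [0.016, -0.821, -0.57]]
{'time': 0.1, 'qpos': array([-8.28918944e-01,  3.59312073e-01,  1.11553988e-02, -3.46397238e-04,
       -1.22410931e+00, -2.88086686e-01]), 'dq': array([-1.22158625e-03, -3.92496048e-03,  2.62017177e-03,  1.03268304e-04,
        7.06831523e-05,  1.20743457e-03]), 'joint_efforts': array([ 1.84885193e-04, -5.84765053e+01,  2.94109672e+01,  6.95449680e+00,
       -3.21209263e-03,  9.49361379e-06]), 'tool_pos': array([ 295.67148726, -606.2695623 ,  206.65478609]), 'orientation': array([[-8.98843470e-01, -4.38269152e-01, -7.52822486e-04],
       [-4.38269785e-01,  8.98842531e-01,  1.30354395e-03],
       [ 1.05365769e-04,  1.50162132e-03, -9.99998867e-01]]), 'wrist_force': array([-0.77456495, -0.35515769,  0.29675694]), 'torque': array([-0.05218315,  0.00345734, -0.00514698]), 'grip_force': 0.0, 'grip_width': 0.9991004262218218}
```

View pics/top0.png

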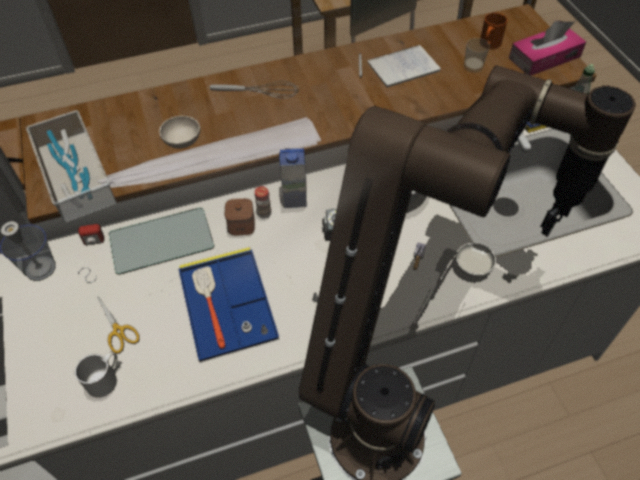

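View pics/scene0.png

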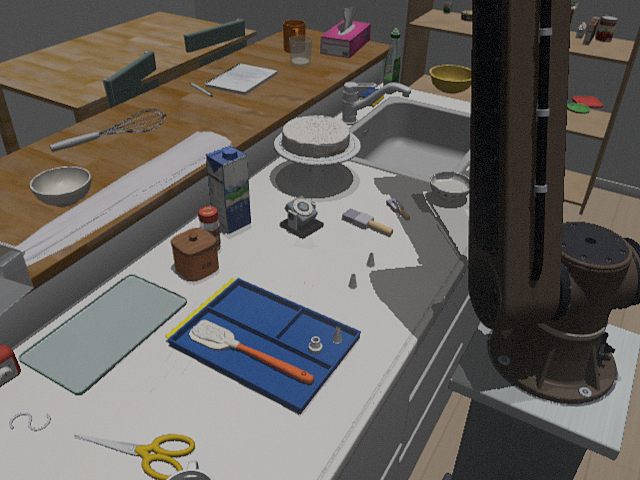

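The top view shows the tray at (228,303), with the arm hiding the brush and the check camera. The scene view shows the following:
- Tray at (265,340), with its yellow strip at (200,308).
- Spatula from (205,335) to (310,378).
- Check camera at (300,213).
- Large brush at (367,222), and a small brush at (398,207).
- Nozzles at (352,281) and (371,259).

```bash
python3 - <<'E'
from h import *
f=dict(np.load('scene0.npz'))
C=cloud(f); p=f['pixels']; hsv=cv2.cvtColor(p,cv2.COLOR_RGB2HSV)
H,S,V=[hsv[...,i].astype(int) for i in range(3)]
ok=f['z_map']>0
v,u=np.mgrid[:480,:640]
box=lambda a,b,c,d:(u>=a)&(u<b)&(v>=c)&(v<d)
# worktop check
m=box(380,420,300,330)|box(60,110,400,430); print('top z',np.percentile(C[m&ok][:,2],[5,50,95]))
blue=(H>100)&(H<130)&(S>120)&box(150,380,260,420)&ok
print('blue',blue.sum(),C[blue].min(0),C[blue].max(0))
cnt=max(cv2.findContours(blue.astype(np.uint8)|((H>20)&(H<35)&(S>150)&box(150,250,270,350)).astype(np.uint8),cv2.RETR_EXTERNAL,cv2.CHAIN_APPROX_SIMPLE)[0],key=cv2.contourArea)
print('quad',cv2.approxPolyDP(cv2.convexHull(cnt),6,True)[:,0].tolist())
r=cv2.minAreaRect(C[blue][:,:2].astype(np.float32)); print('rect',r)
def pca(m,name):
    P=C[m]; c=P.mean(0); r=cv2.minAreaRect(P[:,:2].astype(np.float32)); print(name,m.sum(),c.round(1),'z',np.percentile(P[:,2],[5,50,95]).round(1),'rect',r)
yel=(H>20)&(H<35)&(S>150)&box(150,250,270,350)&ok; pca(yel,'yellow')
org=(H<12)&(S>150)&box(200,330,320,400)&ok; pca(org,'handle')
bl=(S<80)&(V>130)&box(180,250,310,360)&ok&(C[...,2]>5); pca(bl,'blade')
br=box(330,400,195,240)&ok&(C[...,2]>6)
n,l=cv2.connectedComponents(br.astype(np.uint8))
for k in range(1,n):
    if (l==k).sum()>60: pca(l==k,f'brush{k}')
cam=box(270,330,185,240)&ok&(C[...,2]>15); pca(cam,'cam')
for nm,b in dict(n3=(345,360,270,290),n4=(364,378,250,268),can=(165,225,225,285),jar=(195,222,203,235)).items(): pca(box(*b)&ok&(C[...,2]>15),nm)
cv2.imwrite('pics/crop1.png',cv2.resize(p[180:300,260:420,::-1],(800,600),interpolation=cv2.INTER_CUBIC))
E
```

```text
top z [-3.1909196  -0.50900897  2.22001928]
blue 9504 [340.99478339 144.52512169  -3.34537846] [656.8708578  376.51010904  24.60105562]
quad [[360, 332], [300, 410], [166, 336], [238, 278]]
rect ((498.57379150390625, 260.7074890136719), (227.56900024414062, 312.68646240234375), 88.92713165283203)
yellow 262 [661.5 264.9  16.5] z [13.8 16.5 19.1] rect ((661.4038696289062, 257.9383544921875), (211.36915588378906, 12.367971420288086), 89.30541229248047)
handle 554 [437.1 308.3  17.2] z [13.5 17.4 20.6] rect ((447.2293701171875, 301.35125732421875), (29.327611923217773, 170.04978942871094), 89.12788391113281)
blade 836 [591.9 309.6  11.8] z [ 6.6 12.  17.1] rect ((594.2515869140625, 307.375244140625), (59.147335052490234, 124.86556243896484), 87.7718734741211)
brush1 119 [ 486.2 -327.8   11.5] z [ 6.9 11.5 15.2] rect ((484.362548828125, -327.8456726074219), (28.738651275634766, 67.19415283203125), 46.19318389892578)
brush2 524 [ 514.3 -210.1   15.8] z [ 8.  16.8 21.1] rect ((508.166748046875, -213.59750366210938), (47.70335388183594, 141.3643798828125), 83.67887878417969)
cam 715 [ 647.6 -111.3   52.3] z [24.8 55.1 70.3] rect ((650.5911254882812, -191.5987548828125), (230.20098876953125, 79.10413360595703), 89.6332015991211)
n3 51 [429.3  20.6  24.6] z [15.8 24.7 34.2] rect ((429.8221130371094, 19.369102478027344), (11.395456314086914, 14.370881080627441), 29.428070068359375)
n4 43 [428.8 -69.3  25.2] z [17.4 26.  34.7] rect ((429.1440734863281, -69.46066284179688), (12.179571151733398, 12.714534759521484), 80.68940734863281)
can 2057 [758.6 154.3  61.6] z [19.9 69.3 84.3] rect ((810.52392578125, 119.66468811035156), (143.57655334472656, 209.96339416503906), 32.44782257080078)
jar 747 [796.5  59.1  77.2] z [ 22.2  80.8 107.3] rect ((824.137939453125, 28.45074462890625), (66.21018981933594, 255.41705322265625), 41.82192611694336)
```

View pics/crop1.png

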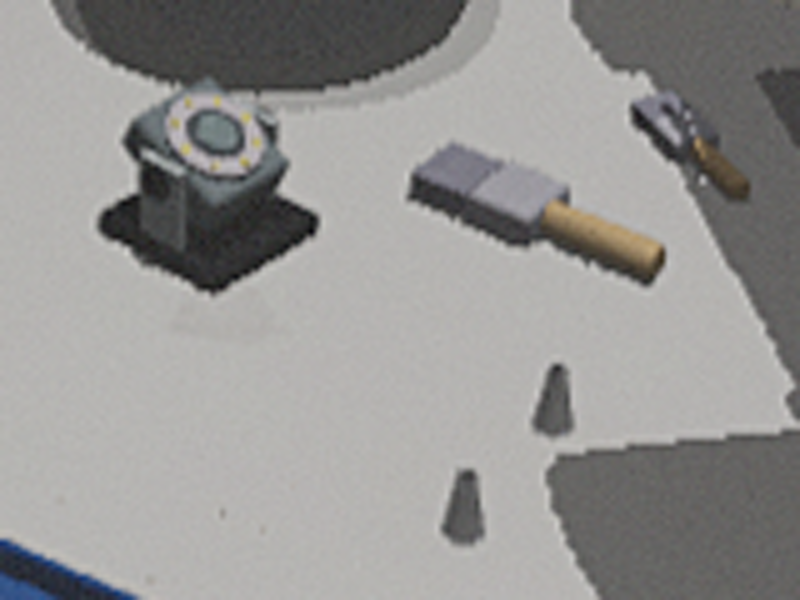

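The crop shows the check camera: white ring centred at crop (217,135), its low edge facing the lower right, towards the robot. The large brush runs from bristles at (420,185) to handle end at (655,260). The two worktop nozzles stand at (465,505) and (555,400).

```bash
python3 - <<'E'
from h import *
f=dict(np.load('scene0.npz'))
C=cloud(f); p=f['pixels']; hsv=cv2.cvtColor(p,cv2.COLOR_RGB2HSV)
H,S,V=[hsv[...,i].astype(int) for i in range(3)]
ok=f['z_map']>0; v,u=np.mgrid[:480,:640]
box=lambda a,b,c,d:(u>=a)&(u<b)&(v>=c)&(v<d)
print('tray corners z17',[ray(f,a,b,17)[:2].round(1).tolist() for a,b in [(360,332),(300,410),(166,336),(238,278)]])
ring=box(289,318,196,220)&(V>150)&(S<60)&ok&(C[...,2]>35)
print('ring',ring.sum()); P=C[ring]; c=P.mean(0)
A=np.c_[P[:,:2]-c[:2],np.ones(len(P))]; k=np.linalg.lstsq(A,P[:,2]-c[2],rcond=None)[0]; n=np.array([-k[0],-k[1],1]);n/=np.linalg.norm(n)
print('c',c,'n',n,'tilt',np.degrees(np.arccos(n[2])),'az',np.degrees(np.arctan2(n[1],n[0])))
e=cv2.fitEllipse(max(cv2.findContours(ring.astype(np.uint8),cv2.RETR_EXTERNAL,cv2.CHAIN_APPROX_NONE)[0],key=len)); print('ell',e, ray(f,*e[0],62))
dark=box(275,330,205,245)&(V<60)&ok&(C[...,2]<16); r=cv2.minAreaRect(C[dark][:,:2].astype(np.float32)); print('foot',dark.sum(),r)
# nearby box
# brush
m=box(335,400,200,240)&ok&(C[...,2]>8)&(C[...,0]>420)&(C[...,1]>-290)
wood=m&(H<25)&(S>90); gr=m&~wood
for nm,q in (('wood',wood),('rest',gr)):
    P=C[q]; print(nm,len(P),P.mean(0).round(1),cv2.minAreaRect(P[:,:2].astype(np.float32)))
P=C[wood][:,:2]; d=C[gr&(C[...,2]>16)][:,:2]; print('top gr',cv2.minAreaRect(d.astype(np.float32)))
vx,vy,x0,y0=cv2.fitLine(C[m&(C[...,2]>14)][:,:2].astype(np.float32),cv2.DIST_HUBER,0,.01,.01).ravel(); print('brush axis',np.degrees(np.arctan2(vy,vx)),x0,y0)
# spatula axis
hd=(H<12)&(S>150)&box(200,330,320,400)&ok; q=C[hd][:,:2].astype(np.float32)
vx,vy,x0,y0=cv2.fitLine(q,cv2.DIST_HUBER,0,.01,.01).ravel(); print('sp axis',np.degrees(np.arctan2(vy,vx)),x0,y0, q.min(0),q.max(0))
bl=(S<80)&(V>130)&box(180,250,310,360)&ok&(C[...,2]>5);q=C[bl][:,:2]; print('blade',q.min(0),q.max(0))
small=box(300,350,320,350)&ok&(C[...,2]>12)&(S<90); print('small',cv2.minAreaRect(C[small][:,:2].astype(np.float32)))
for a,b in [(245,330),(291,320)]: print('div',C[b,a])
E
```

```text
tray corners z17 [[343.0, 153.0], [345.6, 377.3], [664.8, 363.2], [651.5, 144.3]]
ring 137
c [ 648.48481491 -122.76783484   61.77675418] n [-0.36070434  0.10303668  0.92697132] tilt 22.032484551706943 az 164.05779141102084
ell ((302.7431335449219, 206.20884704589844), (13.795753479003906, 19.174039840698242), 113.54705810546875) [ 647.52243743 -124.49894085   62.        ]
foot 381 ((651.0523681640625, -121.26365661621094), (84.60195922851562, 87.06422424316406), 78.0967788696289)
wood 58 [ 468.7 -208.3   17. ] ((469.8464050292969, -209.67965698242188), (19.9466552734375, 64.38746643066406), 81.65564727783203)
rest 438 [ 520.5 -211.    16.2] ((508.2368469238281, -213.6052703857422), (47.70335388183594, 141.22337341308594), 83.67887878417969)
top gr ((508.7616882324219, -215.65977478027344), (46.06208801269531, 135.25938415527344), 87.3400650024414)
brush axis -6.5115304 508.45483 -211.58669
sp axis 0.14010455 441.47247 309.1027 [362.35526 287.1473 ] [532.27747 316.8641 ]
blade [531.82606597 277.08167309] [657.28599477 336.479016  ]
small ((380.4529113769531, 194.25643920898438), (74.01487731933594, 88.8919677734375), 4.7744526863098145)
div [5.53047899e+02 2.54840031e+02 4.23970583e-02]
div [479.66677295 195.21750557  16.07889259]
```

step_arm(
  targets=[
    [26,56,0,-5],
    [26,56,0,-5],
    [26,57,0,-5],
    [26,57,0,-5],
    [26,57,0,-5],
    [27,57,0,-5],
    [27,57,0,-3],
    [0,0,0,0],
    [0,0,0,0],
  ],
  claw=0.7,
  newtons=40,
)

```text
time: 1.23
tool_pos: [479.1, -210.8, 207.3]
orientation: [[-0.993, 0.12, -0.001], [0.12, 0.993, 0.0], [0.001, 0.0, -1.0]]
wrist_force: [0.3, 0.4, -0.1]
grip_width: 0.703
grip_force: 0.0
```

```bash
python3 - <<'E'
from h import *
f=grab_frame('wrist'); save(f,'w1'); np.savez('w1.npz',**f)
C=cloud(f); p=f['pixels']; hsv=cv2.cvtColor(p,cv2.COLOR_RGB2HSV)
H,S,V=[hsv[...,i].astype(int) for i in range(3)]; ok=f['z_map']>0
print(f['origin'],np.round(f['orientation'],2).tolist()); s=env.state(); print(s['tool_pos'],s['orientation'].round(3).tolist(),s['wrist_force'])
m=ok&(abs(C[...,0]-507)<100)&(abs(C[...,1]+212)<60)&(C[...,2]>7)&(C[...,2]<40)
print(m.sum(),cv2.minAreaRect(C[m][:,:2].astype(np.float32)))
t=m&(H<25)&(S>90); print('wood',t.sum(),cv2.minAreaRect(C[t][:,:2].astype(np.float32)) if t.sum()>3 else '')
E
```

```text
[ 410.95446751 -201.73866995  373.41224958] [[0.12, 0.95, 0.27], [0.99, -0.12, -0.03], [-0.0, 0.27, -0.96]]
[ 478.77703773 -211.46650567  207.25753931] [[-0.993, 0.122, -0.001], [0.122, 0.993, 0.0], [0.001, -0.0, -1.0]] [-0.5138097  -0.06620083 -0.37268382]
3683 ((530.5097045898438, -213.40530395507812), (179.47183227539062, 78.52288818359375), 15.799663543701172)
wood 1108 ((470.5864562988281, -210.4796600341797), (17.78792381286621, 65.76939392089844), 83.4820327758789)
```

View pics/w1.png

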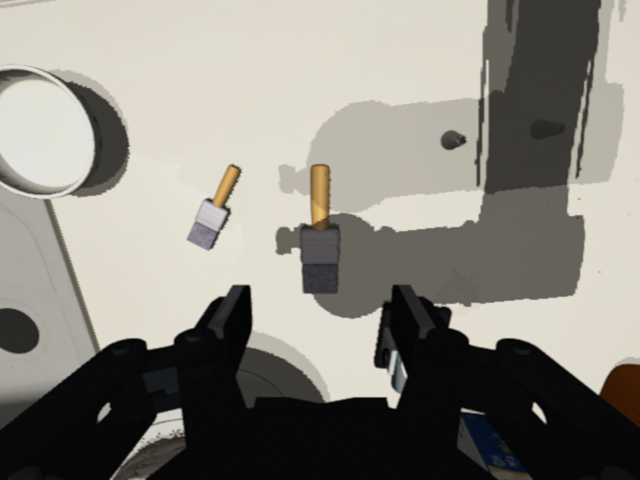

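The wrist view shows the large brush upright in the image at column 320: handle at (320,195), band at (320,243), bristles at (320,280). The gripper is in line with it, so I go down now.

step_arm(
  targets=[
    [1,0,-50,0],
    [0,-1,-50,0],
    [0,0,-45,0],
    [0,0,-30,0],
    [0,0,-20,0],
    [0,0,-8,0],
    [0,0,0,0],
    [0,0,0,0],
  ],
)

```text
time: 2.28
tool_pos: [480.7, -212.6, 5.4]
orientation: [[-0.992, 0.122, 0.001], [0.122, 0.992, -0.0], [-0.001, -0.0, -1.0]]
wrist_force: [0.1, -0.6, 0.3]
grip_width: 0.699
grip_force: 0.0
```

step_arm(
  targets=[
    [0,0,0,0],
    [0,0,0,0],
    [0,0,0,0],
    [0,0,0,0],
    [0,0,0,0],
  ],
  claw=0,
  newtons=40,
)

```text
time: 2.9
tool_pos: [480.2, -212.1, 4.5]
orientation: [[-0.993, 0.122, -0.0], [0.122, 0.993, -0.0], [0.0, -0.0, -1.0]]
wrist_force: [0.2, 0.3, -0.7]
grip_width: -0.001
grip_force: 0.0
```

```bash
python3 - <<'E'
from h import *
f=grab_frame('wrist'); g=grab_frame('scene')
cv2.imwrite('pics/w2.png',np.vstack([cv2.resize(f['pixels'][180:480,120:520,::-1],(400,300)),cv2.resize(g['pixels'][150:290,280:420,::-1],(400,300))]))
E
```

```text
(no output)
```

View pics/w2.png

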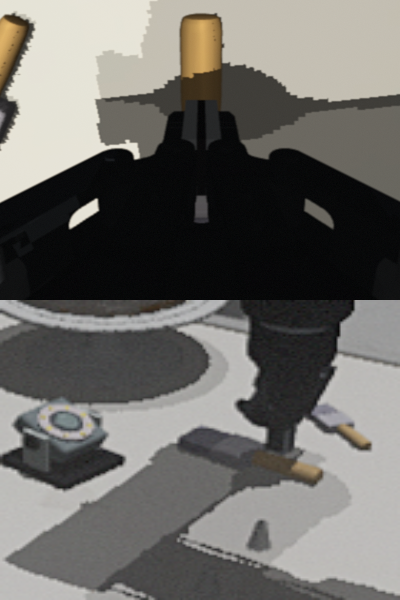

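The wrist crop shows the shut fingers at (200,110) over the handle. In the scene crop the fingertips at (283,450) seem to end at the handle's top. I'll measure the heights before trying again.

```bash
python3 - <<'E'
from h import *
s=env.state(); print(s['tool_pos'],s['grip_width'],s['grip_force'],s['qpos'].round(3),s['wrist_force'])
g=grab_frame('scene'); C=cloud(g); p=g['pixels'].astype(int)
v,u=np.mgrid[:480,:640]
for r in range(190,232,2): print(r,[(c,C[r,c].round(0).astype(int).tolist(),int(p[r,c].sum()//3)) for c in (370,376,380,384)])
f=grab_frame('wrist'); C=cloud(f); p=f['pixels']; hsv=cv2.cvtColor(p,cv2.COLOR_RGB2HSV)
m=(hsv[...,0]<25)&(hsv[...,1]>90)&(f['z_map']>0)&(abs(C[...,1]+212)<60); print('wood',m.sum(),cv2.minAreaRect(C[m][:,:2].astype(np.float32)),np.percentile(C[m][:,2],[2,50,98]))
for r in (285,290,295,300,320,340): print(r,[C[r,c].round(0).astype(int).tolist() for c in (300,310,320,330,340)])
E
```

```text
[ 480.18046953 -212.07371966    4.46208944] -0.0012635264580598718 0.0 [-0.042  0.342 -0.561 -0.    -0.668 -1.651] [0.43644864 0.45007833 0.23746202]
190 [(370, [492, -177, 132], 32), (376, [475, -173, 140], 42), (380, [474, -196, 128], 34), (384, [464, -196, 131], 39)]
192 [(370, [488, -169, 132], 38), (376, [476, -176, 132], 34), (380, [471, -189, 127], 43), (384, [464, -197, 126], 36)]
194 [(370, [486, -166, 129], 37), (376, [475, -177, 126], 38), (380, [473, -195, 118], 37), (384, [467, -206, 114], 40)]
196 [(370, [484, -163, 125], 48), (376, [477, -181, 118], 39), (380, [472, -195, 113], 35), (384, [466, -205, 109], 29)]
198 [(370, [484, -164, 119], 43), (376, [478, -184, 111], 37), (380, [471, -193, 108], 33), (384, [466, -207, 102], 42)]
200 [(370, [479, -153, 121], 43), (376, [482, -196, 97], 39), (380, [470, -192, 104], 40), (384, [465, -205, 98], 35)]
202 [(370, [477, -149, 118], 42), (376, [484, -201, 88], 37), (380, [470, -193, 97], 35), (384, [468, -213, 87], 36)]
204 [(370, [479, -154, 109], 42), (376, [486, -207, 79], 38), (380, [470, -195, 90], 40), (384, [470, -219, 
[... 1521 characters left out ...]
9, 16], 99)]
wood 3485 ((454.6207580566406, -224.2525634765625), (68.71235656738281, 48.659271240234375), 66.66336822509766) [10.71641881 17.97715817 20.33073621]
285 [[485, -223, 1], [470, -214, 38], [470, -210, 38], [471, -206, 37], [483, -202, 10]]
290 [[488, -223, 0], [470, -214, 42], [470, -210, 43], [471, -206, 42], [491, -202, -1]]
295 [[473, -219, 38], [470, -214, 47], [470, -210, 46], [471, -207, 46], [475, -203, 38]]
300 [[473, -219, 44], [469, -214, 52], [470, -210, 52], [471, -207, 50], [476, -203, 42]]
320 [[468, -217, 68], [470, -214, 65], [470, -210, 66], [472, -207, 64], [470, -204, 68]]
340 [[468, -216, 80], [469, -213, 80], [478, -211, 66], [470, -207, 79], [470, -204, 80]]
```

Both cameras put the shut fingertips at about z = 35, which is some 30 mm above the reported TCP. The fingers closed over the handle without touching it. I'll open, go down about 30 mm further while watching the force, and close again.

step_arm(
  targets=[
    [0,0,0,0],
    [0,0,0,0],
    [0,0,0,0],
    [0,0,0,0],
  ],
  claw=0.5,
)

```text
time: 3.6
tool_pos: [480.2, -212.1, 4.5]
orientation: [[-0.993, 0.122, -0.0], [0.122, 0.993, -0.0], [0.0, -0.0, -1.0]]
wrist_force: [-0.2, -0.6, 0.2]
grip_width: 0.496
grip_force: 0.0
```

step_arm(
  targets=[
    [0,0,-12,0],
    [0,0,-10,0],
    [0,0,-7,0],
    [0,0,0,0],
  ],
)

```text
time: 4.1
tool_pos: [479.9, -212.1, -25.2]
orientation: [[-0.993, 0.122, -0.001], [0.122, 0.993, -0.0], [0.001, -0.0, -1.0]]
wrist_force: [-0.0, 0.5, 0.4]
grip_width: 0.497
grip_force: 0.0
```

step_arm(
  targets=[
    [0,0,0,0],
    [0,0,0,0],
    [0,0,0,0],
    [0,0,0,0],
  ],
  claw=0,
)

```text
time: 4.6
tool_pos: [481.7, -212.4, -23.4]
orientation: [[-0.993, 0.121, 0.003], [0.121, 0.993, -0.001], [-0.003, -0.0, -1.0]]
wrist_force: [-0.5, 1.0, 10.2]
grip_width: 0.206
grip_force: 40.8
```

step_arm(
  targets=[
    [0,0,40,0],
    [0,0,60,0],
    [0,60,20,1],
    [0,60,0,1],
    [0,60,0,1],
    [0,60,0,1],
    [14,60,0,1],
    [22,60,0,1],
    [22,54,0,0],
    [0,0,0,0],
  ],
  newtons=60,
)

```text
time: 5.85
tool_pos: [538.9, 203.5, 94.4]
orientation: [[-1.0, 0.014, 0.0], [0.014, 1.0, 0.0], [-0.0, 0.0, -1.0]]
wrist_force: [-0.6, -0.6, -0.6]
grip_width: 0.196
grip_force: 58.9
```

```bash
python3 - <<'E'
from h import *
f=grab_frame('wrist'); save(f,'w3'); np.savez('w3.npz',**f); s=env.state(); print(s['tool_pos'],s['grip_width'])
g=grab_frame('scene'); save(g,'s3'); np.savez('s3.npz',**g)
t=grab_frame('top'); save(t,'t3'); np.savez('t3.npz',**t)
E
```

```text
[537.67006047 201.4311713   94.19162924] 0.19849816322240296
```

View pics/w3.png

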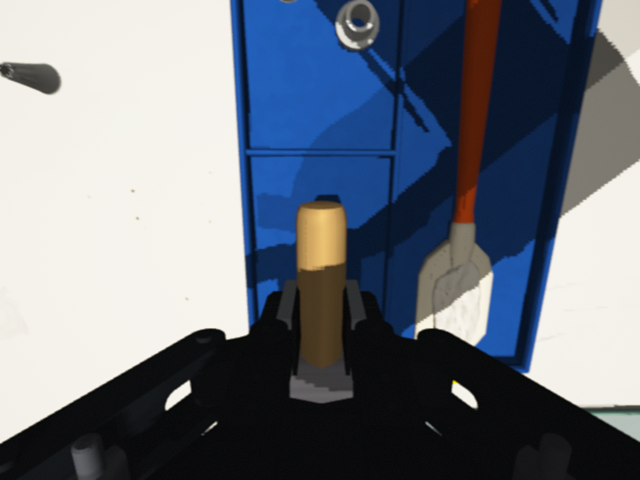

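The wrist view shows the cell: cross divider at row 153, left wall at column 247 and middle divider at column 393. The handle is held upright at column 321, with its end at row 205.

```bash
python3 - <<'E'
from h import *
f=dict(np.load('w3.npz')); C=cloud(f); p=f['pixels']; hsv=cv2.cvtColor(p,cv2.COLOR_RGB2HSV)
for n,a in dict(crossdiv_top=(250,151),crossdiv_r=(390,153),mid1=(396,153),mid2=(399,60),left1=(237,60),left2=(244,153),left_in=(251,250)).items(): print(n,ray(f,*a,17).round(1), C[a[1],a[0]].round(1))
m=(hsv[...,0]<25)&(hsv[...,1]>60)&(f['z_map']>0)&(C[...,2]>60)&(C[...,2]<200); v,u=np.where(m)
P=C[m]; k=(u>260)&(u<380)&(v>190)&(v<370); P=P[k]; print(len(P),P.min(0),P.max(0)); 
tp=P[abs(P[:,1]-np.median(P[:,1]))<4]; print('slope',np.polyfit(tp[:,0],tp[:,2],1), 'yaw',np.degrees(np.arctan(np.polyfit(P[:,0],P[:,1],1))), np.median(P,0))
# scene: yellow strip, spatula etc now
for n in ('s3','t3'):
    g=dict(np.load(n+'.npz')); C=cloud(g); h=cv2.cvtColor(g['pixels'],cv2.COLOR_RGB2HSV)
    b=(h[...,0]>100)&(h[...,0]<130)&(h[...,1]>120)&(g['z_map']>0)&(abs(C[...,2]-8)<17)&(abs(C[...,0]-500)<190)&(abs(C[...,1]-260)<140)
    y=(h[...,0]>20)&(h[...,0]<35)&(h[...,1]>150)&(g['z_map']>0)&(abs(C[...,2]-10)<20)&(abs(C[...,0]-600)<90)&(abs(C[...,1]-260)<140)
    o=(h[...,0]<12)&(h[...,1]>150)&(g['z_map']>0)&(abs(C[...,2]-12)<12)&(abs(C[...,0]-450)<120)&(abs(C[...,1]-310)<60)
    for q,k in (('blue',b),('yel',y),('org',o)):
        if k.sum()>20: print(n,q,k.sum(),cv2.minAreaRect(C[k][:,:2].astype(np.float32)))
E
```

```text
crossdiv_top [479.2 157.3  17. ] [479.2 157.   15.8]
crossdiv_r [481.8 251.5  17. ] [481.8 251.6  16.5]
mid1 [481.8 255.6  17. ] [481.8 255.6  16.9]
mid2 [424.8 254.9  17. ] [424.1 255.7  13.4]
left1 [423.4 152.9  17. ] [424.  153.7  20.4]
left2 [480.4 153.1  17. ] [480.4 153.5  18.6]
left_in [549.2 153.2  17. ] [549.2 153.2  17. ]
7456 [494.50038673 194.61411991 121.404905  ] [561.98123164 214.59313562 155.54965963]
slope [1.40996816e-02 1.28937193e+02] yaw [-0.71848292 89.72844469] [522.87794156 204.4163482  135.76487749]
s3 blue 8127 ((499.857666015625, 260.60821533203125), (228.3203887939453, 313.56634521484375), 88.94236755371094)
s3 yel 269 ((661.4808959960938, 256.592529296875), (215.13055419921875, 13.198692321777344), 88.88272094726562)
s3 org 410 ((447.62249755859375, 306.0657958984375), (21.164304733276367, 168.5309600830078), 88.43234252929688)
t3 blue 1639 ((498.46405029296875, 307.4903564453125), (317.4032897949219, 133.3249053955078), 0.8124943971633911)
t3 org 152 ((443.47784423828125, 307.4495544433594), (162.40802001953125, 13.3626708984375), 1.639760136604309)
```

The brush is level and centred over its cell, with its centre at about (566, 204), so I lower it 113 mm.

step_arm(
  targets=[
    [0,0,-40,0],
    [0,0,-35,0],
    [0,0,-20,0],
    [0,0,-12,0],
    [0,0,-6,0],
    [0,0,0,0],
    [0,0,0,0],
  ],
)

```text
time: 6.88
tool_pos: [538.2, 200.2, -16.9]
orientation: [[-1.0, 0.017, 0.001], [0.017, 1.0, 0.001], [-0.001, 0.001, -1.0]]
wrist_force: [0.5, -0.8, -0.1]
grip_width: 0.196
grip_force: 58.9
```

step_arm(
  targets=[
    [0,0,0,0],
    [0,0,0,0],
    [0,0,0,0],
    [0,0,0,0],
  ],
  claw=0.45,
)

```text
time: 7.38
tool_pos: [537.7, 199.9, -17.7]
orientation: [[-1.0, 0.017, 0.0], [0.017, 1.0, 0.0], [-0.0, 0.0, -1.0]]
wrist_force: [0.4, 0.1, 0.1]
grip_width: 0.45
grip_force: 0.0
```

step_arm(
  targets=[
    [0,0,10,0],
    [0,0,30,0],
    [0,0,60,0],
    [0,0,60,0],
    [0,0,0,0],
    [0,0,0,0],
  ],
)

```text
time: 8.12
tool_pos: [537.5, 199.8, 142.9]
orientation: [[-1.0, 0.018, 0.001], [0.018, 1.0, 0.001], [-0.001, 0.001, -1.0]]
wrist_force: [-0.4, 0.4, -0.9]
grip_width: 0.453
grip_force: 0.0
```

```bash
python3 - <<'E'
from h import *
f=grab_frame('wrist'); save(f,'w4'); np.savez('w4.npz',**f); C=cloud(f); p=f['pixels']; hsv=cv2.cvtColor(p,cv2.COLOR_RGB2HSV); ok=f['z_map']>0
H,S=hsv[...,0],hsv[...,1]
w=(H>8)&(H<25)&(S>80)&ok&(abs(C[...,0]-540)<80)&(abs(C[...,1]-204)<45)&(C[...,2]<40); print('wood',w.sum(),cv2.minAreaRect(C[w][:,:2].astype(np.float32)),np.percentile(C[w][:,2],[5,50,95]))
o=(H<7)&(S>150)&ok&(C[...,2]<40)&(abs(C[...,1]-310)<50); q=C[o]; print('org',o.sum(),cv2.minAreaRect(q[:,:2].astype(np.float32)),np.percentile(q[:,2],[5,50,95])); print('line',cv2.fitLine(q[:,:2].astype(np.float32),cv2.DIST_L2,0,.01,.01).ravel())
print(env.state()['tool_pos'])
E
```

```text
wood 1671 ((527.2149658203125, 201.02687072753906), (18.62295913696289, 66.48572540283203), 89.59561920166016) [16.32285896 20.93081373 22.93878413]
org 263 ((452.053955078125, 306.9501037597656), (154.29434204101562, 18.439367294311523), 0.654863715171814) [ 9.89726576 14.88898603 17.88368012]
line [9.9993426e-01 1.1467374e-02 4.4787668e+02 3.0676944e+02]
[537.07849783 199.51804255 141.90530985]
```

View pics/w4.png

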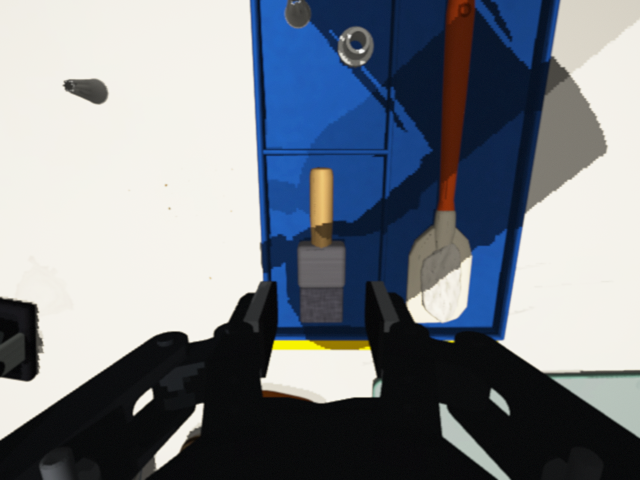

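The wrist view shows the brush lying straight in its cell, handle at (321,205) and bristles at (321,300). The spatula is untouched, with blade tip at (440,322).

The moves only spin about the vertical, so the spatula has to be tilted about 25° inside the fingers by pressing it on the fixed camera's edge. I'll check the free space around the camera first.

```bash
python3 - <<'E'
from h import *
f=dict(np.load('w4.npz')); 
print('blade tip',ray(f,440,323,11),'L',ray(f,408,285,11),'R',ray(f,471,285,11),'neck',ray(f,446,211,17), 'hole',ray(f,461,10,18))
pts=[]
for n in ('s3','t3','scene0'):
    g=dict(np.load(n+'.npz')); C=cloud(g).reshape(-1,3); pts.append(C[(g['z_map']>0).ravel()])
P=np.vstack(pts); 
X=np.arange(540,960,30);Y=np.arange(-330,90,30)
print('max z cells; cols y',Y)
for x in X: print(x,[ (lambda q:int(np.percentile(q,97)) if len(q) else -1)(P[(P[:,0]>=x)&(P[:,0]<x+30)&(P[:,1]>=y)&(P[:,1]<y+30)&(P[:,2]<330)][:,2]) for y in Y])
# camera head from scene depth
g=dict(np.load('s3.npz')); C=cloud(g); q=C[(abs(C[...,0]-650)<50)&(abs(C[...,1]+122)<50)&(C[...,2]>40)&(C[...,2]<90)]; 
print('head',len(q),q.min(0),q.max(0),'high',q[q[:,2]>68].mean(0),q[q[:,2]>68].min(0),q[q[:,2]>68].max(0),np.percentile(q[:,2],[90,99]))
E
```

```text
blade tip [641.01606594 311.78271161  11.        ] L [601.44953315 279.47473912  11.        ] R [602.47061879 337.2731943   11.        ] neck [531.50303923 306.61512671  17.        ] hole [382.39929218 305.18981552  18.        ]
max z cells; cols y [-330 -300 -270 -240 -210 -180 -150 -120  -90  -60  -30    0   30   60]
540 [5, 6, 7, 19, 19, 4, 5, 6, 4, 5, 3, 3, 2, 3]
570 [6, 5, 7, 17, 12, 5, 5, 5, 5, 3, 2, 3, 3, 2]
600 [109, 5, 5, 7, 6, 16, 53, 51, 14, 3, 3, 3, 2, 3]
630 [132, 113, 5, 4, 5, 60, 70, 67, 57, 2, 2, 2, 3, 2]
660 [154, 151, 114, 5, 8, 69, 72, 71, 54, 3, 3, 3, 3, 2]
690 [157, 155, 115, 12, 5, 3, 5, 43, 3, 3, 2, 3, 2, 3]
720 [157, 155, 151, 114, 3, 3, 4, 3, 3, 3, 2, 3, 3, 2]
750 [158, 156, 150, 112, 3, 3, 2, 3, 197, 197, 187, 4, 105, 106]
780 [158, 155, 115, 3, 4, 3, 2, 2, 201, 217, 212, 193, 107, 109]
810 [156, 151, 113, 3, 3, 4, 1, -1, 204, 213, 200, 193, -1, 104]
840 [142, 142, 7, 149, 141, 152, 176, 186, 196, 199, 199, 166, 165, 165]
870 [154, 154, 153, 154, 154, 156, 184, 186, 186, 185, 185, 182, 182, 181]
900 [153, 153, 153, 155, 153, 159, 188, 188, 186, 186, 185, 185, 185, 185]
930 [154, 155, 156, 156, 154, 167, 188, 188, 188, 187, 186, 186, 186, 186]
head 580 [ 613.49919031 -163.25506007   40.0414268 ] [690.49114956 -78.55321566  74.78943361] high [ 666.76846669 -124.86831962   69.98291424] [ 650.44705816 -155.39092394   68.00101159] [683.19590219 -97.55771882  74.78943361] [68.89467949 72.13248048]
```

step_arm(
  targets=[
    [-31,26,0,1.6],
    [-31,27,0,0],
    [-31,27,0,0],
    [-31,27,0,0],
    [0,0,0,0],
    [0,0,0,0],
  ],
)

```text
time: 8.93
tool_pos: [413.4, 306.4, 141.3]
orientation: [[-1.0, -0.011, -0.001], [-0.011, 1.0, -0.002], [0.001, -0.002, -1.0]]
wrist_force: [-0.1, 0.4, 0.8]
grip_width: 0.45
grip_force: 0.0
```

```bash
python3 - <<'E'
from h import *
f=grab_frame('wrist'); save(f,'w5'); np.savez('w5.npz',**f); C=cloud(f); p=f['pixels']; hsv=cv2.cvtColor(p,cv2.COLOR_RGB2HSV); ok=f['z_map']>0
H,S=hsv[...,0],hsv[...,1]
o=(H<10)&(S>150)&ok&(C[...,2]<40)&(abs(C[...,1]-308)<30); q=C[o][:,:2].astype(np.float32); print('org',o.sum(),cv2.minAreaRect(q),q.min(0),q.max(0),np.percentile(C[o][:,2],[5,50,95])); print('line',cv2.fitLine(q,cv2.DIST_L2,0,.01,.01).ravel())
for x in range(365,480,10):
    r=q[abs(q[:,0]-x)<2]; print(x,r[:,1].min() if len(r) else 0,r[:,1].max() if len(r) else 0)
s=env.state();print(s['tool_pos'],s['orientation'][:,1])
E
```

```text
org 2377 ((448.008056640625, 308.631591796875), (168.3021240234375, 17.78694725036621), 1.360275387763977) [363.8534  298.29736] [532.0303  316.81787] [15.04273008 17.75964467 19.66797763]
line [9.9999666e-01 2.5728790e-03 4.4705890e+02 3.0784195e+02]
365 300.71643 313.79733
375 299.1107 315.6022
385 298.357 315.79736
395 299.22467 316.0363
405 299.27615 316.2528
415 299.30762 316.76813
425 299.34412 315.75668
435 300.2797 315.0543
445 300.3317 315.258
455 300.37503 314.5618
465 301.33533 314.73715
475 301.38522 314.02277
[413.74675787 306.21121433 141.46198246] [-0.01034448  0.99994534 -0.00151973]
```

step_arm(
  targets=[
    [0,1.5,-50,0],
    [0,0,-50,0],
    [0,0,-30,0],
    [0,0,-18,0],
    [0,0,-10,0],
    [0,0,0,0],
    [0,0,0,0],
  ],
)

```text
time: 9.85
tool_pos: [414.2, 308.6, -15.1]
orientation: [[-1.0, -0.01, 0.001], [-0.01, 1.0, 0.001], [-0.001, 0.001, -1.0]]
wrist_force: [0.6, 0.7, 0.1]
grip_width: 0.452
grip_force: 0.0
```

step_arm(
  targets=[
    [0,0,0,0],
    [0,0,0,0],
    [0,0,0,0],
    [0,0,0,0],
  ],
  claw=0,
  newtons=60,
)

```text
time: 10.35
tool_pos: [414.1, 308.9, -14.8]
orientation: [[-1.0, -0.011, 0.001], [-0.011, 1.0, 0.001], [-0.001, 0.001, -1.0]]
wrist_force: [-0.3, -1.3, 6.6]
grip_width: 0.195
grip_force: 58.7
```

step_arm(
  targets=[
    [0,0,6,0],
    [0,0,10,0],
    [0,0,20,0],
    [0,0,0,0],
  ],
)

```text
time: 10.85
tool_pos: [414.5, 309.5, 22.0]
orientation: [[-1.0, -0.011, 0.002], [-0.011, 1.0, 0.003], [-0.002, 0.003, -1.0]]
wrist_force: [-0.0, 0.4, -1.2]
grip_width: 0.194
grip_force: 58.8
```

```bash
cat > sp.py <<'E'
from h import *
def measure(zlo,zhi,xlo=250,xhi=900,ylo=-250,yhi=400):
    for n in ('scene','wrist'):
        f=grab_frame(n); C=cloud(f); h=cv2.cvtColor(f['pixels'],cv2.COLOR_RGB2HSV); H,S,V=[h[...,i].astype(int) for i in range(3)]
        k=(f['z_map']>0)&(C[...,2]>zlo)&(C[...,2]<zhi)&(C[...,0]>xlo)&(C[...,0]<xhi)&(C[...,1]>ylo)&(C[...,1]<yhi)
        o=k&((H<10)|(H>175))&(S>150)&(V>60)
        b=k&(S<70)&(V>110)
        for q,m in (('org',o),('pale',b)):
            if m.sum()<60: continue
            nn,l,st,_=cv2.connectedComponentsWithStats(cv2.morphologyEx(m.astype(np.uint8),cv2.MORPH_CLOSE,np.ones((3,3))))
            m=m&(l==1+np.argmax(st[1:,4]))
            P=C[m]; c=np.median(P,0); d=np.linalg.svd(P-P.mean(0),full_matrices=False)[2][0]; d*=np.sign(d[0])
            t=(P-P.mean(0))@d
            print(n,q,m.sum(),'c',P.mean(0).round(1),'az %.1f pitch %.1f'%(np.degrees(np.arctan2(d[1],d[0])),np.degrees(np.arcsin(d[2]))),'ends',(P.mean(0)+d*np.percentile(t,1)).round(1),(P.mean(0)+d*np.percentile(t,99)).round(1))
E
python3 - <<'E'
from sp import *
measure(25,90,300,700,240,380)
print(env.state()['tool_pos'])
E
```

```text
scene org 143 c [382.  312.1  53.6] az -3.8 pitch 2.9 ends [364.3 313.3  52.8] [407.5 310.4  54.9]
scene pale 890 c [592.4 312.3  47.4] az -1.5 pitch -3.6 ends [535.5 313.9  51. ] [641.2 311.   44.4]
wrist org 7069 c [412.2 309.7  53.7] az -0.1 pitch 0.3 ends [363.7 309.8  53.5] [460.5 309.6  53.9]
[413.67753982 308.46681451  20.49597322]
```

The spatula is held level. I carry it high to a point in front of the check camera.

step_arm(
  targets=[
    [0,0,45,0],
    [0,0,50,0],
    [2,-50,0,0],
    [3,-55,0,-2],
    [3,-55,0,-3],
    [3,-55,0,-3],
    [3,-55,0,-3],
    [3,-55,0,-2],
    [3,-50,0,0],
    [0,-40,0,0],
  ],
)

```text
time: 12.2
tool_pos: [433.1, -108.5, 114.7]
orientation: [[-0.976, 0.216, -0.001], [0.216, 0.976, -0.0], [0.001, -0.0, -1.0]]
wrist_force: [0.2, -0.3, -0.4]
grip_width: 0.191
grip_force: 58.9
```

step_arm(
  targets=[
    [28,0,0,0],
    [30,0,0,0],
    [30,0,0,0],
    [30,0,0,0],
    [20,0,0,0],
    [0,0,0,0],
    [0,0,0,0],
  ],
)

```text
time: 13.08
tool_pos: [570.6, -106.7, 114.4]
orientation: [[-0.977, 0.215, -0.002], [0.215, 0.977, 0.0], [0.002, -0.0, -1.0]]
wrist_force: [0.0, -0.9, -0.4]
grip_width: 0.195
grip_force: 58.9
```

```bash
python3 - <<'E'
from sp import *
measure(100,230,400,850,-250,20)
print(env.state()['tool_pos'],env.state()['orientation'][:,0])
f=grab_frame('scene'); cv2.imwrite('pics/s6.png',cv2.resize(f['pixels'][90:290,240:460,::-1],(660,600)))
E
```

```text
scene org 82 c [ 640.3 -119.7  145.3] az -12.9 pitch -2.6 ends [ 601.2 -110.8  147.1] [ 685.9 -130.2  143.2]
scene pale 347 c [ 744.6 -141.1  139.4] az -13.4 pitch -3.8 ends [ 689.5 -128.   143.2] [ 791.2 -152.3  136.1]
wrist org 7687 c [ 565.4 -104.4  147.5] az -13.0 pitch -0.0 ends [521.8 -94.4 147.5] [ 615.9 -116.1  147.4]
wrist pale 29 c [ 558.2 -125.2  169.7] az -15.1 pitch -76.2 ends [ 554.9 -124.3  183.7] [ 561.3 -126.   156.6]
[ 570.81953715 -106.62064166  115.06344284] [-9.76662145e-01  2.14780311e-01  6.87247247e-04]
```

View pics/s6.png

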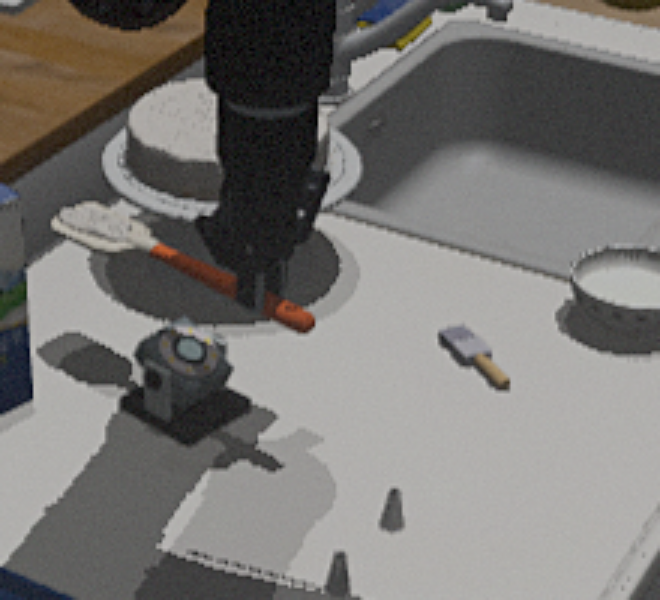

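The crop shows the spatula level, in line with the check camera, with its blade between the carton and the cake stand. I press it down on the camera's high edge in small steps.

step_arm(
  targets=[
    [4,-1,-20,0],
    [4,-1,-20,0],
    [0,0,-10,0],
    [0,0,-5,0],
    [0,0,-5,0],
    [0,0,-5,0],
    [0,0,-5,0],
    [0,0,0,0],
  ],
  newtons=40,
)

```text
time: 14.22
tool_pos: [579.9, -108.8, 45.5]
orientation: [[-0.977, 0.215, 0.001], [0.215, 0.977, -0.0], [-0.001, -0.0, -1.0]]
wrist_force: [-1.6, 0.5, 5.3]
grip_width: 0.193
grip_force: 58.8
```

```bash
python3 - <<'E'
from sp import *
measure(25,150,500,850,-250,20)
print(env.state()['tool_pos'],env.state()['wrist_force'],env.state()['torque'])
E
```

```text
scene org 84 c [ 647.9 -119.7   83.6] az -19.0 pitch -1.6 ends [587.  -98.8  85.4] [ 691.2 -134.5   82.3]
scene pale 431 c [ 753.1 -142.3   86.3] az -15.6 pitch 1.3 ends [ 696.6 -126.5   84.9] [ 802.8 -156.1   87.5]
wrist org 7694 c [ 575.3 -106.8   77.9] az -12.9 pitch 5.1 ends [531.3 -96.7  73.9] [ 622.  -117.4   82.1]
wrist pale 39 c [ 635.5 -107.5   55.2] az 12.0 pitch 21.1 ends [ 630.1 -108.6   53.1] [ 640.9 -106.3   57.3]
[ 579.95625331 -108.73540505   45.65999322] [-2.44915641 -0.57804092  4.4470956 ] [-0.28282904  0.33065888 -0.08439033]
```

It pivots as planned: pitch is 5° at 5 N. I keep going.

step_arm(
  targets=[
    [0,0,-6,0],
    [0,0,-6,0],
    [0,0,-6,0],
    [0,0,-6,0],
    [0,0,-5,0],
    [0,0,0,0],
  ],
)

```text
time: 15.08
tool_pos: [579.9, -108.5, 15.9]
orientation: [[-0.977, 0.214, -0.0], [0.214, 0.977, -0.0], [0.0, -0.0, -1.0]]
wrist_force: [-0.6, 0.8, 6.6]
grip_width: 0.191
grip_force: 55.5
```

```bash
python3 - <<'E'
from sp import *
measure(0,190,500,850,-250,20)
print(env.state()['tool_pos'],env.state()['wrist_force'],env.state()['torque'])
E
```

```text
scene org 56 c [549.5 -99.5  33.5] az -17.6 pitch 23.4 ends [536.4 -95.3  27.5] [ 564.7 -104.3   40.4]
scene pale 1465 c [ 749.7 -112.3   45.2] az -72.7 pitch 23.1 ends [710.1  14.8 -11.5] [ 781.  -212.9   90. ]
wrist org 7769 c [ 576.3 -106.7   46.6] az -12.6 pitch 24.6 ends [536.5 -97.8  27.9] [ 612.6 -114.9   63.6]
wrist pale 27629 c [ 542.6 -119.2    0.9] az -84.6 pitch 0.1 ends [529.8  16.7   0.7] [ 554.9 -249.     1.1]
[ 579.92702054 -108.48178535   16.0894509 ] [-0.66728792  0.63280317  5.20419497] [ 0.02026473 -0.1701151  -0.00142207]
```

Pitch is now about 24.6° along azimuth −12.6°. I grip firmly, lift clear and draw back to the lens pose.

step_arm(
  targets=[
    [0,0,0,0],
    [0,0,0,0],
    [0,0,5,0],
    [0,0,10,0],
    [0,0,15,0],
    [0,0,20,0],
    [0,0,20,0],
    [0,0,14,0],
    [0,0,0,0],
  ],
  claw=0,
  newtons=120,
)

```text
time: 16.3
tool_pos: [580.5, -108.6, 101.7]
orientation: [[-0.977, 0.215, 0.003], [0.215, 0.977, 0.0], [-0.002, 0.001, -1.0]]
wrist_force: [-0.1, -1.0, -0.3]
grip_width: 0.164
grip_force: 117.9
```

step_arm(
  targets=[
    [-12,3,0,0],
    [-20,4,0,0],
    [-25,5,0,0],
    [-25,6,0,0],
    [-25,6,0,0],
    [-25,6,0,0],
    [-16,3,0,0],
    [-8,2,0,0],
    [0,0,0,0],
    [0,0,0,0],
  ],
)

```text
time: 17.55
tool_pos: [424.4, -73.6, 100.3]
orientation: [[-0.977, 0.215, 0.0], [0.215, 0.977, -0.0], [-0.0, -0.0, -1.0]]
wrist_force: [0.4, 0.7, -0.5]
grip_width: 0.166
grip_force: 117.9
```

```bash
python3 - <<'E'
from sp import *
measure(85,260,330,700,-250,20)
print(env.state()['tool_pos'],env.state()['grip_force'])
f=grab_frame('scene'); save(f,'s7'); np.savez('s7.npz',**f)
f=grab_frame('wrist'); np.savez('w7.npz',**f); np.savez('t7.npz',**grab_frame('top'))
E
```

```text
scene org 73 c [499.7 -87.3 162.1] az -15.5 pitch 20.2 ends [466.  -77.9 149.3] [530.8 -95.9 174. ]
scene pale 591 c [ 589.2 -106.6  194.2] az -14.3 pitch 18.7 ends [536.6 -93.2 175.9] [ 632.3 -117.6  209.2]
wrist org 7356 c [420.  -71.7 130.5] az -12.5 pitch 22.6 ends [380.2 -62.8 113.5] [458.  -80.1 146.7]
wrist pale 35 c [ 421.5 -113.6  179.5] az -28.5 pitch -53.1 ends [ 411.7 -108.3  194.3] [ 424.5 -115.2  174.9]
[424.25807969 -73.67527153 100.15573599] 117.89208445698023
```

View pics/s7.png

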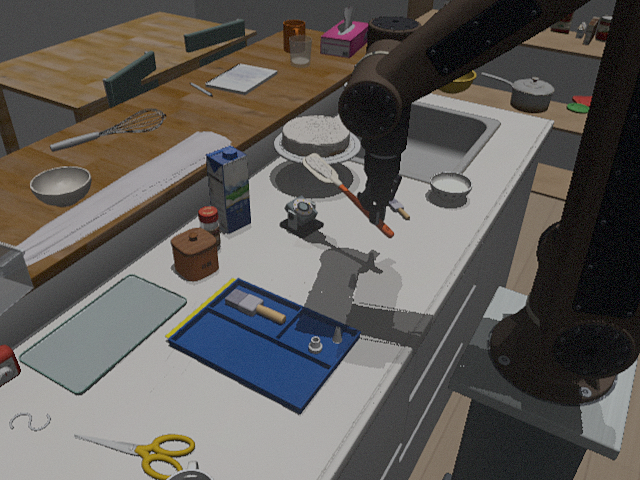

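The scene view shows the spatula held over the check camera, from blade at (325,170) to handle end at (390,233). The brush lies in its cell at (255,305), and the bystanders stand where they were. I estimate the blade at about (0, 0, 143) in the lens frame with pitch about 22.5°, so I raise it a little, let it settle and check again.

step_arm(
  targets=[
    [-1,0,3,0],
    [-1,0,3,0],
    [0,0,0,0],
    [0,0,0,0],
    [0,0,0,0],
    [0,0,0,0],
    [0,0,0,0],
    [0,0,0,0],
  ],
)

```text
time: 18.8
tool_pos: [421.7, -73.7, 106.2]
orientation: [[-0.977, 0.215, -0.0], [0.215, 0.977, -0.0], [0.0, -0.0, -1.0]]
wrist_force: [-0.5, 0.2, -0.4]
grip_width: 0.164
grip_force: 117.9
```

```bash
python3 - <<'E'
from sp import *
measure(85,260,330,700,-250,20)
s=env.state(); print(s['tool_pos'],s['grip_force'],abs(s['dq']).max())
n=np.array([-.4118,.095,.906]); xc=np.array([.883,-.204,.423]); L=np.array([648,-124,62])
p=np.radians(22.4); a=np.radians(-12.6); d=np.array([np.cos(p)*np.cos(a),np.cos(p)*np.sin(a),np.sin(p)])
up=np.array([-np.sin(p)*np.cos(a),-np.sin(p)*np.sin(a),np.cos(p)])
b=s['tool_pos']+[0,0,25]+182*d-3*up-L; print('blade cam xyz',b@xc,b@np.cross(n,xc),b@n,'face err',np.degrees(np.arccos(up@n)))
E
```

```text
scene org 68 c [498.7 -87.6 170.2] az -20.1 pitch 11.0 ends [458.3 -72.9 161.9] [526.3 -97.7 175.9]
scene pale 591 c [ 586.5 -106.6  200.1] az -14.3 pitch 18.7 ends [533.7 -93.2 181.6] [ 629.5 -117.6  215.2]
wrist org 7365 c [417.2 -71.7 136.4] az -12.5 pitch 22.5 ends [377.6 -62.9 119.6] [455.4 -80.1 152.7]
wrist pale 35 c [ 419.  -113.7  185.4] az -28.6 pitch -52.9 ends [ 409.2 -108.4  200. ] [ 422.  -115.3  180.9]
[421.69850536 -73.68016524 106.25158897] 117.89310593158007 0.0021901505859081983
blade cam xyz 0.8937188166118631 -0.6832683918813443 149.44186619249675 face err 2.942690534601295
```

The pitch is steady and the blade sits about 149 mm from the lens, so I hand the job in.

```bash
python3 -c "
from bench import env
print(env.sign_off())"
```

```text
the job is handed in; nothing more can be done
None
```

I handed the job in, but the sign-off gave no verdict, so I don't know whether it passed: the brush is lying free and straight in its cell, and the spatula is held still before the lens (blade about 149 mm away and within 1 mm of the line of sight, face about 3° off square by my estimate).

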